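Find the flywheel notch by feel and lock the crank at top dead centre

TASK

Lock the crank at top dead centre: take the red-handled locking pin out of the wooden block, set its tip down through the unmarked end of the curved window in the engine cover onto the flywheel rim, and draw it along towards the red mark without lifting it. When it drops into the hidden notch, stop and push it home so that its collar sits on the cover; only then swing the flywheel round with it until the pin stands at the red-marked end of the window. Let go and leave it standing there fully home, with the other tools and parts left where they are.

Things in the scene. Friction and masses are not known exactly. Their poses are not given: they have to be found in the camera images.
- pin_grip (a point): Locking pin with a round red handle, about 220 g, upright in one of the block's three holes, its collar resting on the block's top. This point: on the axis, half-way up the handle, where it is gripped; z up along the pin. Handle 26 mm diameter, 60 mm long (30 mm above and below this point); under it a steel collar 36 mm diameter, 5 mm thick (underside 35 mm below this point).
- pin_tip (a point): The lower end of the locking pin, on its axis, 75 mm below the middle of the handle. The shank below the collar is steel, 12 mm in diameter and 40 mm long, with a nose tapered over its last 4 mm.
- tool_block: Fixed wooden block, 70 (x) by 230 (y) by 55 mm high, origin under its centre on the bench, with three 15 mm holes 46 mm deep in a row along its y axis at -75, 0 and +75 mm. The red, black and blue tools may be in any of them. Each tool's collar and handle stand 65 mm above its top.
- engine: V-twin crankcase lying on its side, fixed. Origin on the crank axis at bench level, z up. Its round flat black cover on top, 284 mm diameter, 8 mm thick, has its face 150 mm above the bench (5 mm screw heads 131 mm from the axis). A curved window 20 mm wide runs through it: an arc of 90 mm radius about the axis, from -45 to +45 degrees from the engine's +x towards its +y.
- window_plain_end (a point): Unmarked (-y) end of the window: where the pin's axis is when its shank touches that end, on the arc's centre line, level with the cover's face. 28 mm below the face runs the flywheel's flat black oily rim. Somewhere under the window, 30 mm or more of travel from either end, the rim has one notch across it, 16 mm wide along the arc and 14 mm deep.
- window_red_end (a point): Red-marked (+y, top dead centre) end of the window: where the pin's axis is when its shank touches that end, on the arc's centre line, level with the cover's face. A pin on the rim holds its collar 12 mm above the cover; in the notch it drops those 12 mm until the collar sits on the cover.
- flywheel_bolt (a point): A bolt of the flywheel, out of sight under the cover, 90 mm from the crank axis. It shows only whether the flywheel has turned, not where the notch is. The flywheel turns about the crank axis but is stiff: about 7 N at the window starts it; a pin sliding lightly on the oily rim does not.
- drift_grip (a point): Black-handled tool in the block, to be left alone; same sizes as the red pin. Middle of its handle.
- aligner_grip (a point): Blue-handled tool in the block, to be left alone; same sizes as the red pin. Middle of its handle.
- plate_mid (a point): The window's flat black blanking plate, a 5 mm thick arc-shaped piece about 176 by 70 mm, lying loose on the bench beyond the engine; to be left alone. A point near its middle.
- mallet_head (a point): Mallet with a wooden handle, about 270 mm long, lying on the bench on the right; to be left alone. Middle of its rubber head, which is 44 mm in diameter and 90 mm long.
Not all that is in view belongs to the job. Leave any orange or white look-alike of the part that bears pin_grip alone.

How it is judged (in metres and radians):
On the way, in this order (a step that is already met when the one before it is completed fails the run):
1. the pin's tip stands on the flywheel rim, within 15 mm of the unmarked end of the window (horizontal distance between pin_tip and window_plain_end below 0.015 m and z of pin_tip in the frame of engine between 0.118 and 0.125 m), for 0.1 s.
2. the pin is home in the notch, its collar within 3 mm of the cover, the flywheel not yet turned by more than 6 mm at the window (z of pin_tip in the frame of engine between 0.105 and 0.113 m and distance of flywheel_bolt from where it was at the start of the episode below 0.006 m), for 0.2 s.
3. the flywheel has been swung round with the pin, and the pin stands home within 8 mm of touching the red-marked end (horizontal distance between pin_tip and window_red_end below 0.008 m and z of pin_tip in the frame of engine below 0.113 m), for 0.2 s.
At the end, for the whole second after the job is handed in: The locking pin stands in the flywheel notch at the red-marked end of the window: its tip within 8 mm (seen from above) of where it touches that end, its collar within 3 mm of the cover, upright within 0.2 rad, released and at rest (all of step 3 and z of pin_tip in the frame of engine above 0.105 m and angle between pin_tip's own z axis and vertical below 0.2 rad and linear speed of pin below 0.02 m/s).
It fails at once if the pin's tip is in the window, away from its ends, more than 8 mm above the rim: lifted on the way, or put in elsewhere than at the unmarked end (horizontal distance between pin_tip and engine below 0.11 m and z of pin_tip in the frame of engine between 0.13 and 0.148 m and horizontal distance between pin_tip and window_plain_end above 0.025 m and horizontal distance between pin_tip and window_red_end above 0.012 m).
It fails at once if the flywheel is turned by more than 6 mm at the window while the pin is not at least half-way (6 mm) into the notch (distance of flywheel_bolt from where it was at the start of the episode above 0.006 m and z of pin_tip in the frame of engine above 0.116 m).
It fails at once if the black- or blue-handled tool is moved by more than 20 mm (distance of any of drift_grip, aligner_grip from where it was at the start of the episode above 0.02 m).
It fails at once if the blanking plate or the mallet is moved by more than 20 mm (distance of any of plate_mid, mallet_head from where it was at the start of the episode above 0.02 m).
It also fails if it takes over 58 s, if anything falls off the work surface, if the arm or the gripper's body presses on something with over 40 N, if the wrist force passes 120 N, or if a joint passes its speed limit or range.

ROBOT

A 7-joint arm with a two-finger parallel gripper is mounted at the origin on the work surface. World frame = base frame: x ahead of the robot, y to its left, z up, the work surface at z = 0. Lengths are in m, angles in degrees, forces in N, time in s.
With the tool pointing down it reaches from about 0.4 to 0.75 m from the base axis. Payload 19.5 kg.
Tool frame: the origin (TCP) lies at the very end of the fingers, on their centre line; the grasp point (between the pads) lies r.grasp_offset behind it (r.grasp_offset is the distance from the TCP to the grasp point, in m); z points along the fingers, y is the direction in which the jaws open and shut (so a half turn about z gives the same grasp; the last joint's range is limited). The gripper opens to 85 mm and grips with 20 to 120 N. Pads are 22 mm wide; open, the fingers measure 114 mm over their backs; the gripper's body (76 mm by 85 mm) begins 54 mm behind the grasp point. The pads swing forward as they close: fully open they stand 13 mm farther back than shut.
Start: joints at [63.214, 40.479, -1.581, 85.061, 1.261, 54.483, -4.326], TCP at [0.237, -0.524, 0.231] pointing down, gripper open.
Joint ranges: [-155.06, 155.06], [-18.47, 123.98], [-90, 86.84], [0, 140.48], [-83.41, 263.41], [0, 116], [-161.91, 161.91]. Speed limits (degrees/s): [108.29, 108.29, 147.25, 147.25, 172.46, 172.46, 172.46].

INTERFACE

Orientations are given as a 3x3 rotation matrix whose columns are the frame's x, y, z axes.
In Python, from plant import monitor, imaging, r gives the robot as it stands.
- The arm moves only by the tool move_arm, never from a script. Its arguments are lists of equal length, an entry for each row: "xyz": the shift along the world's x, y, z in mm, a list of three; "yaw": the turn about the world's z in degrees. In form: {"xyz": [[tx, ty, tz], ...], "yaw": [yaw, ...]}. A call has 1 to 5 rows; each row shifts and turns the commanded pose from where the row before left it; what a row does not reach is not made up. A row lasts 1/8 s, in which the tool goes at most 62.5 mm and 10.7 degrees, less where a joint would pass 70% of its speed; a pose out of reach is approached as far as the arm can. A call with a gripper value outside its range is refused whole. "gripper" is the closure, from -1 (fully open) to 1 (shut), set as the call begins (left out, the last holds). The fingers move at their own pace and stop on an object; "grip_force" is the grip in N (left out, the last holds). Time passes only in rows, so rows that do not move let the fingers close. It gives the time, the measured TCP pose, the force and the opening at its end, in the units of the state.
- monitor.observe(): the state, without advancing time (a new reading comes with each control period).
- imaging.snapshot(name): name is "scene" or "top" or "wrist"; returns the picture (400x640x3 uint8, blue, green, red); there is no depth.
- imaging.calibration(name): a dict with "vertical_fov" (degrees; the focal length in pixels is half the picture's height over the tangent of half this angle, whatever the lens; pixels are square), "cx", "cy" (the principal point, pixels), "distortion" ([k1, k2, p1, p2, k3] as OpenCV has them; the pictures are not rectified), "extrinsics" (4x4, takes a point from world to camera coordinates); the wrist camera has in their place "hand_eye" (4x4, takes a point from camera to tool coordinates, whose origin is the TCP and whose axes are the flange's). Camera axes: x right, y up, looking along -z (the intrinsics and any distortion apply to the point x, -y, -z); pixel columns grow to the right and rows downward; lengths in m; the calibration is good to about 2 mm. A picture is of the moment at which its call begins: read the wrist's pose just before it. calibration takes no time and is no camera call.
- r.hand_in(): hands the job in, once; it reports no verdict.
The state is a dict: "t": time; "q": joint angles; "joint_velocities": joint speeds; "joint_efforts": joint torques, N m; "ee_pos": TCP position; "ee_rot": TCP orientation; "wrist_force": force on the tool from outside, world axes, zero at the start; "torque": the same for the moment, N m; "finger_gap": opening from 0.0 (shut) to 1.0 (fully open).
Only numpy, scipy, OpenCV 4.12 (cv2) and the standard library are available. Lean on these libraries where they do the work, as an engineer would, in place of code of your own. Each camera call takes 0.05 s, during which the arm holds its last target.

## Working session

There is one attempt and no reset: what is moved stays moved. The work goes in short steps, Python scripts to look and compute and a tool call to move; the robot and the scene stay as the last step left them, time stands still between calls to the robot, and variables do not carry over. Pictures are saved under pics/ and viewed, and the job is handed in when it is done.

Besides the shell and the picture viewer there is one more tool, called after "Request:" as name(argument=value, ...) on one line, values as JSON. move_arm: Moves the arm, as the interface text tells. Its arguments: {"type":"object","properties":{"xyz":{"type":"array"},"yaw":{"type":"array"},"gripper":{"type":"number"},"grip_force":{"type":"number"}},"required":["xyz","yaw"]}

```bash
mkdir -p pics; ls; python3 - <<'E'
from plant import monitor, imaging, r
import cv2
s=monitor.observe(); print(s, r.grasp_offset)
for n in ("scene","top","wrist"):
    cv2.imwrite(f"pics/{n}0.png",imaging.snapshot(n)); c=imaging.calibration(n); print(n,c)
E
```

```text
pics
{'t': 0.0, 'q': array([63.21289013, 40.51219683, -1.58059624, 85.08462637,  1.26197163,
       54.48082386, -4.3256465 ]), 'joint_velocities': array([ 0.0412447 ,  0.03236226,  0.02457303, -0.07328   , -0.03522981,
        0.05461053,  0.04623477]), 'joint_efforts': array([ 1.25903945e-03, -8.83215952e+01,  1.23482142e+00, -2.36165982e+01,
        1.68256840e-02,  6.60772886e-03, -1.98734887e-05]), 'ee_pos': array([ 0.23738952, -0.52342685,  0.23084413]), 'ee_rot': array([[ 9.10700931e-01,  4.13066053e-01, -5.00384936e-04],
       [ 4.13066350e-01, -9.10700463e-01,  9.25824852e-04],
       [-7.32739754e-05, -1.04984173e-03, -9.99999446e-01]]), 'wrist_force': array([ 0.22936564, -0.19231882, -0.15409558]), 'torque': array([-0.01321841,  0.03272528,  0.04208009]), 'finger_gap': 1.0047149821217887} 0.0187
scene {'vertical_fov': 52.73389808002113, 'cx': 313.1612060850822, 'cy': 189.58409920590645, 'distortion': array([-0.02226051,  0.        ,  0.        ,  0.        ,  0.        ]), 'extrinsics': array([[-0.3995393 ,  0.91666028,  0.01011311,  0.30497748],
       [-0.46623933, -0.2
[... 427 characters left out ...]
55433, -0.01943453,  0.06713911, -0.57633659],
       [-0.06691577,  0.01192357,  0.99768738, -1.4117224 ],
       [ 0.        ,  0.        ,  0.        ,  1.        ]])}
wrist {'vertical_fov': 67.23361356248657, 'cx': 316.2306369710762, 'cy': 199.81140619744966, 'distortion': array([0.00556404, 0.        , 0.        , 0.        , 0.        ]), 'hand_eye': array([[ 2.93996717e-04,  9.52366863e-01,  3.04954542e-01,
         7.79998327e-02],
       [ 9.99999914e-01, -3.68993244e-04,  1.88291167e-04,
         9.02290457e-04],
       [ 2.91848434e-04,  3.04954460e-01, -9.52366889e-01,
        -1.42869066e-01],
       [ 0.00000000e+00,  0.00000000e+00,  0.00000000e+00,
         1.00000000e+00]])}
```

View pics/scene0.png

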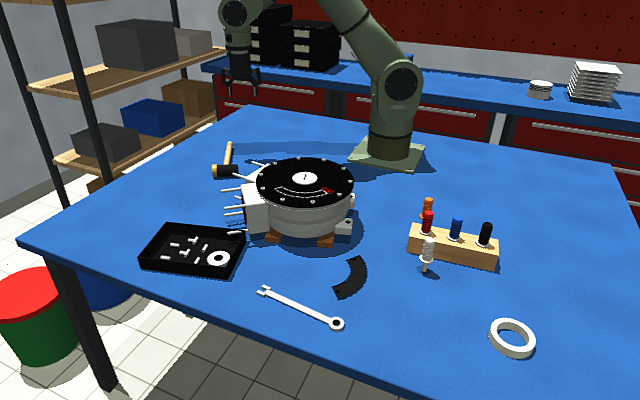

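View pics/top0.png

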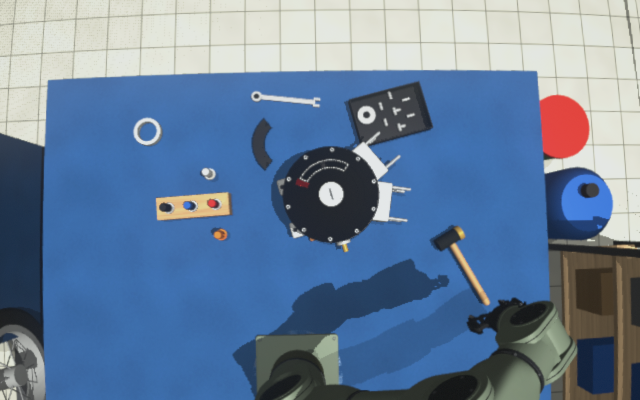

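View pics/wrist0.png

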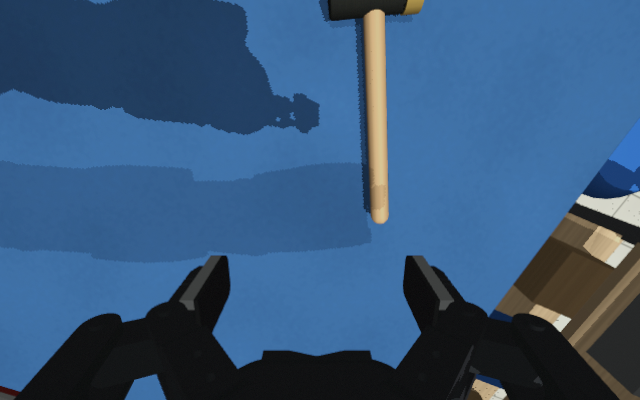

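The top view shows the red pin in the block's right-hand hole (213,203), the orange (220,234) and white (208,174) look-alikes beside it, and the engine disc at (331,194) with the red mark at about (301,183). Next I'll measure these.

```bash
cat > h.py <<'E'
import numpy as np, cv2
from plant import monitor, imaging, r
def K(c):
    f=200/np.tan(np.radians(c['vertical_fov']/2)); return np.array([[f,0,c['cx']],[0,f,c['cy']],[0,0,1.]])
def cam(n,st=None):
    c=imaging.calibration(n)
    if n=='wrist':
        T=np.eye(4);T[:3,:3]=st['ee_rot'];T[:3,3]=st['ee_pos']; E=np.linalg.inv(T@c['hand_eye'])
    else: E=c['extrinsics']
    return K(c),c['distortion'],E
def ray(C,px):
    k,d,E=C; u=cv2.undistortPoints(np.array(px,float).reshape(-1,1,2),k,d).reshape(-1,2)
    v=np.c_[u[:,0],-u[:,1],-np.ones(len(u))]; R=E[:3,:3]
    return -R.T@E[:3,3], v@R
def plane(C,px,z):
    o,d=ray(C,px); return o+d*((z-o[2])/d[:,2])[:,None]
def proj(C,P):
    k,d,E=C; P=np.atleast_2d(P)@E[:3,:3].T+E[:3,3]; P=P*[1,-1,-1]
    return cv2.projectPoints(P,np.zeros(3),np.zeros(3),k,d)[0].reshape(-1,2)
def tri(Cs,pxs):
    A=np.zeros((3,3));b=np.zeros(3)
    for C,p in zip(Cs,pxs):
        o,d=ray(C,[p]);d=d[0]/np.linalg.norm(d[0]);M=np.eye(3)-np.outer(d,d);A+=M;b+=M@o
    return np.linalg.solve(A,b)
def blobs(img,lo,hi,amin=8):
    m=cv2.inRange(cv2.cvtColor(img,cv2.COLOR_BGR2HSV),lo,hi)
    n,l,s,c=cv2.connectedComponentsWithStats(m); return [(c[i].round(1),s[i].tolist()) for i in range(1,n) if s[i][4]>=amin]
E
python3 - <<'E'
from h import *
im=cv2.imread('pics/top0.png');C=cam('top')
sub=im[130:260,140:400]; cv2.imwrite('pics/topz.png',cv2.resize(sub,None,fx=3,fy=3,interpolation=cv2.INTER_CUBIC))
sc=cv2.imread('pics/scene0.png');cv2.imwrite('pics/scz.png',cv2.resize(sc[140:290,220:520],None,fx=2.6,fy=2.6,interpolation=cv2.INTER_CUBIC))
for b in blobs(im,(0,150,80),(5,255,255)): print('red',b, plane(C,[b[0]],.12),plane(C,[b[0]],.15))
# cover circle: dark blob
m=cv2.inRange(im,(0,0,0),(60,60,60)); m[:, :270]=0;m[:,400:]=0;m[:140]=0;m[255:]=0
m=cv2.morphologyEx(m,cv2.MORPH_OPEN,np.ones((7,7)))
cs=cv2.findContours(m,0,1)[0]; c=max(cs,key=cv2.contourArea)
print(cv2.minEnclosingCircle(c),cv2.fitEllipse(c))
print(plane(C,[(331,194)],.15))
for b in blobs(sc,(0,150,80),(6,255,255)): print('sc',b)
E
```

```text
red (array([562.9, 126.2]), [541, 95, 48, 63, 2429]) [[ 0.77612263 -0.85278252  0.12      ]] [[ 0.76942026 -0.83445042  0.15      ]]
red (array([210.6, 202.7]), [208, 200, 6, 7, 31]) [[0.55619002 0.24899832 0.12      ]] [[0.55445731 0.24243425 0.15      ]]
((330.1788330078125, 194.014892578125), 47.48593521118164) ((332.68231201171875, 198.55166625976562), (79.69073486328125, 93.42854309082031), 60.03095245361328)
[[ 0.57313391 -0.11096369  0.15      ]]
sc (array([292.9,  12. ]), [292, 5, 2, 15, 15])
sc (array([327.3, 189.5]), [321, 187, 13, 7, 39])
sc (array([427.5, 218.1]), [422, 210, 11, 19, 118])
sc (array([426.3, 230.9]), [423, 230, 7, 3, 15])
sc (array([ 25.9, 294. ]), [0, 266, 59, 58, 2507])
```

View pics/topz.png

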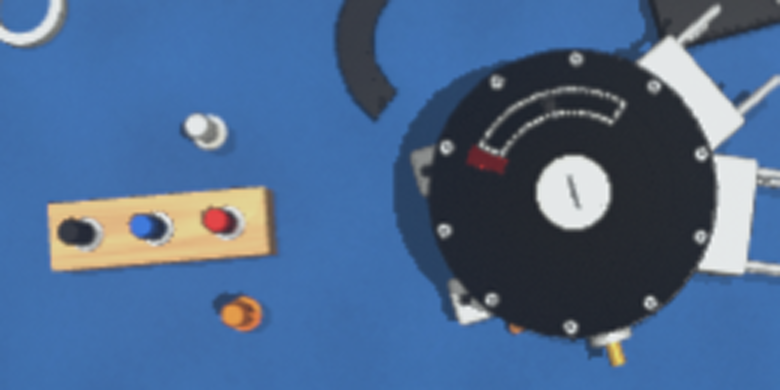

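View pics/scz.png

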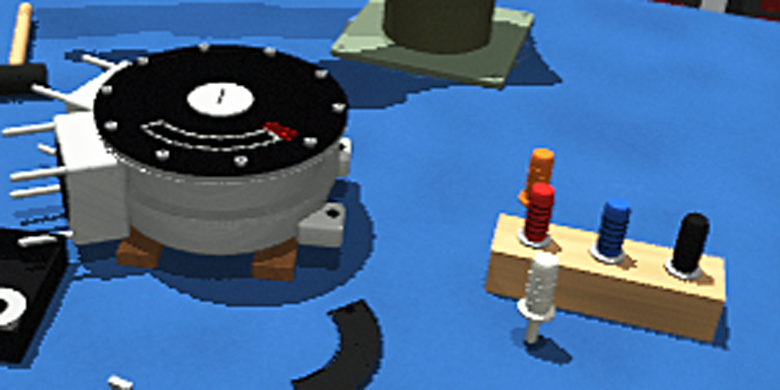

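The zoom shows the window's plain end at about (620,112) zoomed and the red end at about (490,155). So the engine is yawed about +15°. I'll look at it from above with the wrist camera on the way to the pin.

Request:
move_arm(xyz=[[30,40,20],[34,42,20],[34,42,20],[34,42,20],[34,42,20]], yaw=[0,0,0,0,0])

```text
t: 0.78
ee_pos: [0.4043, -0.314, 0.3319]
ee_rot: [[0.911, 0.413, -0.0], [0.413, -0.911, 0.0], [-0.0, -0.0, -1.0]]
wrist_force: [1.2, -0.3, -0.4]
finger_gap: 0.996
```

Request:
move_arm(xyz=[[34,42,0],[34,42,0],[34,42,0],[34,42,0],[34,40,0]], yaw=[0,0,0,0,0])

```text
t: 1.4
ee_pos: [0.5744, -0.106, 0.3312]
ee_rot: [[0.911, 0.413, -0.0], [0.413, -0.911, 0.0], [-0.0, -0.0, -1.0]]
wrist_force: [-0.2, -0.8, -0.4]
finger_gap: 0.999
```

Request:
move_arm(xyz=[[0,0,0],[0,0,0]], yaw=[0,0])

```text
t: 1.65
ee_pos: [0.5732, -0.1081, 0.331]
ee_rot: [[0.911, 0.413, -0.001], [0.413, -0.911, -0.0], [-0.001, -0.0, -1.0]]
wrist_force: [-0.2, -0.4, 0.4]
finger_gap: 1.0
```

```bash
python3 - <<'E'
from h import *
import pickle
s=monitor.observe();im=imaging.snapshot('wrist');cv2.imwrite('pics/w1.png',im);pickle.dump(s,open('w1.pkl','wb'))
print(s['t'],s['ee_pos'],s['ee_rot'],s['finger_gap'])
E
```

```text
1.65 [ 0.57317088 -0.10808845  0.33101441] [[ 9.10838582e-01  4.12762019e-01 -7.69791144e-04]
 [ 4.12761874e-01 -9.10838908e-01 -3.46460773e-04]
 [-8.44161573e-04 -2.17059567e-06 -9.99999644e-01]] 1.0004454398787528
```

View pics/w1.png

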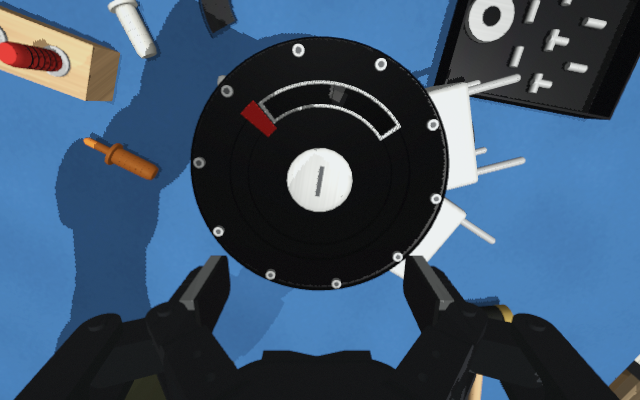

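The wrist view shows the whole cover: 10 screws, the red mark at (258,118), the plain end at about (390,132) and a grey patch in the window at (338,92). Next I fit the screw circle and the window outline.

```bash
python3 - <<'E'
from h import *
import pickle
from scipy.optimize import least_squares
s=pickle.load(open('w1.pkl','rb'));im=cv2.imread('pics/w1.png');C=cam('wrist',s)
g=cv2.cvtColor(im,cv2.COLOR_BGR2GRAY);hs=cv2.cvtColor(im,cv2.COLOR_BGR2HSV)
# screws
n,l,st,c=cv2.connectedComponentsWithStats(((g>110)&(hs[...,1]<90)).astype(np.uint8))
P=[]
for i in range(1,n):
    w=st[i]
    if 30<w[4]<180 and w[2]<17 and w[3]<17 and 180<c[i][0]<450: P.append(plane(C,[c[i]],.154)[0,:2])
P=np.array(P)
f=least_squares(lambda p:np.hypot(*(P-p[:2]).T)-p[2],[.573,-.11,.131],loss='soft_l1',f_scale=.002)
print(len(P),f.x,f.fun*1e3)
ctr=f.x[:2]
# hub
i=[i for i in range(1,n) if st[i][4]>2000 and 280<c[i][0]<350][0];print('hub',c[i],plane(C,[c[i]],.15),plane(C,[c[i]],.153))
# window outline: white thin
m=((g>150)&(hs[...,1]<70)); m[:70]=0;m[145:]=0;m[:,:255]=0;m[:,405:]=0
yy,xx=np.nonzero(m);Q=plane(C,np.c_[xx,yy],.150)[:,:2]-ctr
R=np.hypot(*Q.T);A=np.degrees(np.arctan2(Q[:,1],Q[:,0]))
k=(R>.07)&(R<.11);print(k.sum(),A[k].min(),A[k].max(),np.percentile(R[k],[2,20,50,80,98]))
h=np.histogram(A[k],bins=np.arange(-50,80,2));print(dict(zip(h[1][:-1],h[0])))
for b in blobs(im,(0,150,60),(6,255,255),60):
  print(b,plane(C,[b[0]],.15))
rm=((hs[...,0]<6)|(hs[...,0]>175))&(hs[...,1]>150)&(hs[...,2]>60); rm[:90]=0;rm[145:]=0;rm[:,:230]=0;rm[:,285:]=0
yy,xx=np.nonzero(rm);Q=plane(C,np.c_[xx,yy],.150)[:,:2]-ctr;R=np.hypot(*Q.T);A=np.degrees(np.arctan2(Q[:,1],Q[:,0]))
print('mark ang',A.min(),A.max(),R.min(),R.max())
cv2.imwrite('pics/w1z.png',cv2.resize(im[60:160,220:430],None,fx=3.7,fy=3.7,interpolation=cv2.INTER_CUBIC))
E
```

```text
10 [ 0.57254015 -0.11268828  0.13150511] [-0.51123152 -0.31890731 11.03539557 -0.73893787 -0.07184034 -0.56860803
  0.21517546 -0.11483131 -0.20898361  0.26501228]
hub [319.26627402 179.40607564] [[ 0.57293775 -0.11279396  0.15      ]] [[ 0.57360259 -0.11245924  0.153     ]]
667 -31.82565688147188 51.33444023867152 [0.0777101  0.0790798  0.1002962  0.10167503 0.10251712]
{np.int64(-50): np.int64(0), np.int64(-48): np.int64(0), np.int64(-46): np.int64(0), np.int64(-44): np.int64(0), np.int64(-42): np.int64(0), np.int64(-40): np.int64(0), np.int64(-38): np.int64(0), np.int64(-36): np.int64(0), np.int64(-34): np.int64(0), np.int64(-32): np.int64(60), np.int64(-30): np.int64(27), np.int64(-28): np.int64(15), np.int64(-26): np.int64(15), np.int64(-24): np.int64(15), np.int64(-22): np.int64(14), np.int64(-20): np.int64(17), np.int64(-18): np.int64(17), np.int64(-16): np.int64(15), np.int64(-14): np.int64(16), np.int64(-12): np.int64(15), np.int64(-10): np.int64(13), np.int64(-8): np.int64(17), np.int64(-6): np.int64(18), np.int64(-4): np.int64(15), np.int64(-2): np.int64(16), np.int64(0): 
[... 611 characters left out ...]
p.int64(10), np.int64(46): np.int64(8), np.int64(48): np.int64(10), np.int64(50): np.int64(6), np.int64(52): np.int64(0), np.int64(54): np.int64(0), np.int64(56): np.int64(0), np.int64(58): np.int64(0), np.int64(60): np.int64(0), np.int64(62): np.int64(0), np.int64(64): np.int64(0), np.int64(66): np.int64(0), np.int64(68): np.int64(0), np.int64(70): np.int64(0), np.int64(72): np.int64(0), np.int64(74): np.int64(0), np.int64(76): np.int64(0)}
(array([27.6, 56.7]), [0, 42, 62, 29, 1156]) [[0.56717703 0.1974865  0.15      ]]
(array([258.1, 118.2]), [241, 100, 36, 37, 593]) [[ 0.606134   -0.02770574  0.15      ]]
mark ang 62.96237332777593 73.88495837008682 0.0716912891284138 0.10835880579997435
```

View pics/w1z.png

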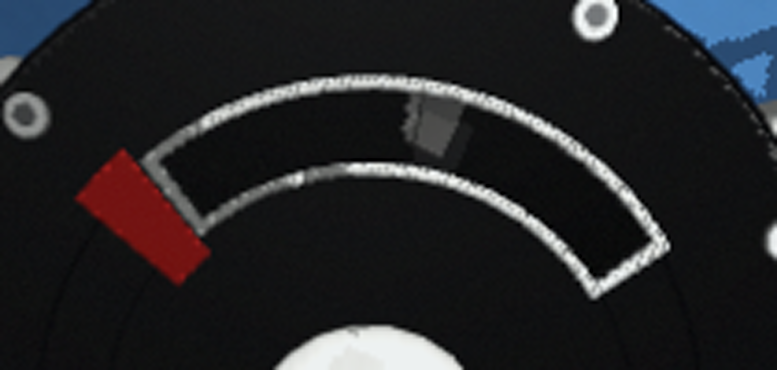

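Request:
move_arm(xyz=[[-4,50,0],[-4,50,0],[-4,50,0],[-4,50,0],[-4,50,0]], yaw=[0,0,0,0,0], gripper=-0.2)

```text
t: 2.33
ee_pos: [0.5532, 0.1427, 0.3317]
ee_rot: [[0.911, 0.411, 0.0], [0.411, -0.911, -0.0], [0.0, 0.0, -1.0]]
wrist_force: [0.3, -0.4, -0.1]
finger_gap: 0.599
```

Request:
move_arm(xyz=[[-3,50,-20],[-3,50,-20],[0,0,0],[0,0,0]], yaw=[0,0,0,0])

```text
t: 2.82
ee_pos: [0.5479, 0.241, 0.2916]
ee_rot: [[0.911, 0.412, 0.001], [0.412, -0.911, -0.0], [0.0, 0.001, -1.0]]
wrist_force: [0.9, 0.7, -0.8]
finger_gap: 0.598
```

```bash
python3 - <<'E'
from h import *
import pickle
s=monitor.observe();im=imaging.snapshot('wrist');cv2.imwrite('pics/w2.png',im);pickle.dump(s,open('w2.pkl','wb'))
print(s['t'],s['ee_pos'],s['finger_gap']);C=cam('wrist',s)
for b in blobs(im,(0,150,60),(6,255,255),60): print(b,plane(C,[b[0]],.12))
E
```

```text
2.825 [0.54790358 0.24095993 0.29161966] 0.5978737523516635
(array([315. , 170.1]), [304, 155, 23, 28, 457]) [[0.55736138 0.24563145 0.12      ]]
(array([576. , 241.1]), [560, 225, 32, 33, 538]) [[ 0.60478726 -0.06032491  0.12      ]]
```

View pics/w2.png

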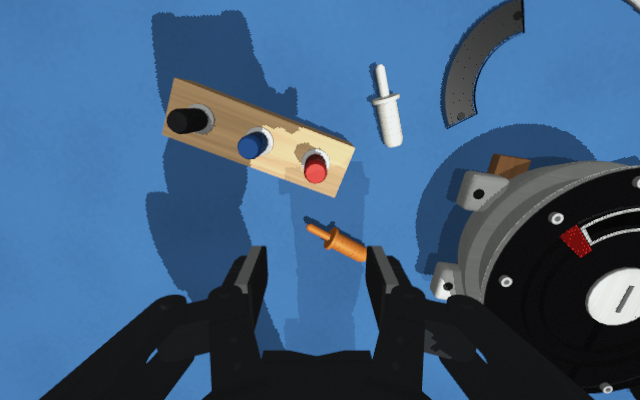

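Blob centre for the red cap is (315,171). The white and orange look-alikes lie flat on the bench, out of the way. I'll refine the cap position.

```bash
python3 - <<'E'
from h import *
import pickle
s=pickle.load(open('w2.pkl','rb'));im=cv2.imread('pics/w2.png');C=cam('wrist',s)
cv2.imwrite('pics/w2z.png',cv2.resize(im[130:210,260:370],None,fx=7,fy=7,interpolation=cv2.INTER_CUBIC))
th=np.linspace(0,2*np.pi,60)
for c in [(.557,.2465),(.556,.245)]:
  for z,rr in((.12,.013),(.06,.018)):
    p=proj(C,np.c_[c[0]+rr*np.cos(th),c[1]+rr*np.sin(th),0*th+z]);print(c,z,p.min(0),p.max(0))
# scene+top axis check
ct=cam('scene');print(proj(ct,[[.557,.2465,.12],[.557,.2465,.06]]),proj(cam('top'),[[.557,.2465,.12],[.557,.2465,.06]]))
E
```

```text
(0.557, 0.2465) 0.12 [301.90701481 157.91552255] [326.32769901 181.91771144]
(0.557, 0.2465) 0.06 [300.07455554 145.53098234] [328.76512151 174.02858115]
(0.556, 0.245) 0.12 [302.8239489  159.36139882] [327.20899967 183.29347071]
(0.556, 0.245) 0.06 [300.85504326 146.77657096] [329.51003892 175.20337083]
[[428.88602132 212.82458638]
 [425.44913746 230.90167445]] [[211.42483091 202.4145715 ]
 [215.55260052 203.45144373]]
```

View pics/w2z.png

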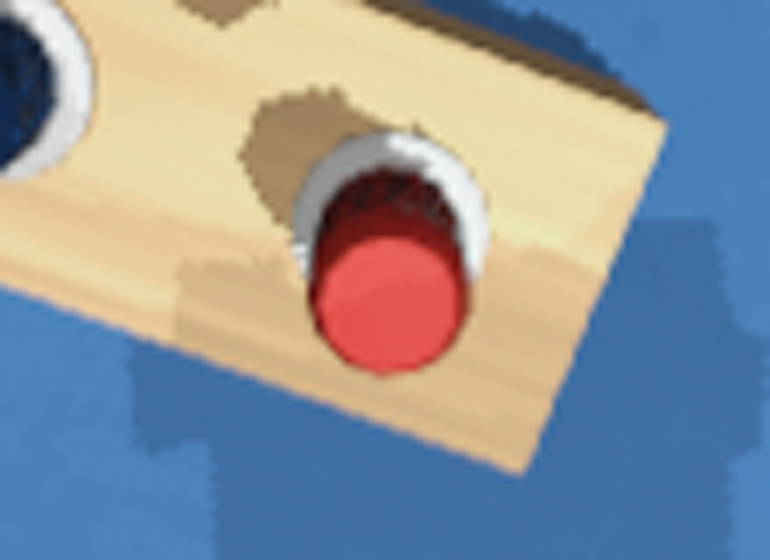

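Request:
move_arm(xyz=[[7,4,-30],[0,0,-45],[0,0,-45],[0,0,-20],[0,0,0]], yaw=[0,0,0,0,0])

```text
t: 3.5
ee_pos: [0.5547, 0.2449, 0.1509]
ee_rot: [[0.911, 0.411, -0.001], [0.411, -0.911, -0.001], [-0.001, 0.0, -1.0]]
wrist_force: [-0.3, -0.6, 0.6]
finger_gap: 0.603
```

```bash
python3 - <<'E'
from h import *
s=monitor.observe();im=imaging.snapshot('wrist');cv2.imwrite('pics/w3.png',im)
print(s['t'],s['ee_pos'],s['finger_gap']);C=cam('wrist',s)
for b in blobs(im,(0,150,60),(6,255,255),60): print(b,plane(C,[b[0]],.12))
print(proj(C,[[.555,.2445,.12],[.555,.2445,.09]]))
E
```

```text
3.5 [0.55465161 0.24492548 0.15089914] 0.6032178108024147
(array([315.8, 223.4]), [297, 192, 38, 58, 1523]) [[0.56120747 0.24721159 0.12      ]]
[[315.67075347 233.39445701]
 [315.74442391 216.30118678]]
```

View pics/w3.png

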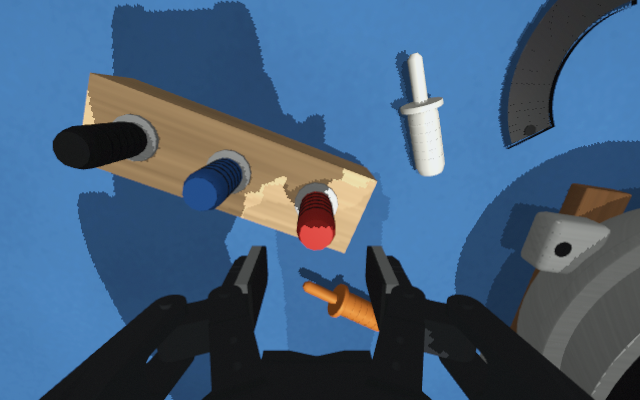

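The cap at about (316,232) matches the prediction (315.7,233.4). Descending and gripping.

Request:
move_arm(xyz=[[0,0,-25],[0,0,-30],[0,0,-17],[0,0,-8],[0,0,0]], yaw=[0,0,0,0,0])

```text
t: 4.18
ee_pos: [0.5548, 0.2464, 0.0717]
ee_rot: [[0.911, 0.413, 0.0], [0.413, -0.911, 0.0], [0.0, -0.0, -1.0]]
wrist_force: [0.5, -0.4, 1.2]
finger_gap: 0.6
```

Request:
move_arm(xyz=[[0,0,0],[0,0,0],[0,0,0],[0,0,0]], yaw=[0,0,0,0], gripper=1, grip_force=80)

```text
t: 4.68
ee_pos: [0.5549, 0.2465, 0.0723]
ee_rot: [[0.911, 0.413, 0.001], [0.413, -0.911, 0.001], [0.001, -0.0, -1.0]]
wrist_force: [-1.1, -0.5, 9.5]
finger_gap: 0.286
```

Request:
move_arm(xyz=[[0,0,15],[0,0,40],[0,0,50],[0,0,50],[0,0,20]], yaw=[0,0,0,0,0])

```text
t: 5.3
ee_pos: [0.5549, 0.2465, 0.2503]
ee_rot: [[0.911, 0.413, 0.004], [0.413, -0.911, 0.002], [0.004, -0.0, -1.0]]
wrist_force: [0.1, -0.1, -3.6]
finger_gap: 0.285
```

Request:
move_arm(xyz=[[0,0,0]], yaw=[0])

```text
t: 5.42
ee_pos: [0.5548, 0.2465, 0.2481]
ee_rot: [[0.911, 0.413, 0.002], [0.413, -0.911, 0.001], [0.003, -0.0, -1.0]]
wrist_force: [0.5, -0.3, -3.5]
finger_gap: 0.286
```

```bash
python3 - <<'E'
from h import *
import pickle
s=monitor.observe();pickle.dump(s,open('w4.pkl','wb'))
for n in ('wrist','scene','top'):
    cv2.imwrite(f'pics/{n}4.png',imaging.snapshot(n))
print(s['t'],s['ee_pos'],s['finger_gap'],s['wrist_force'])
p=s['ee_pos']
T=p+[0,0,-.0567]
for n in('wrist','scene','top'):
    print(n,proj(cam(n,s),[T,T+[0,0,.04],T+[0,0,.075],T+[0,0,.105]]).round(1).tolist())
im=cv2.imread('pics/scene4.png');q=proj(cam('scene'),[T])[0].astype(int);cv2.imwrite('pics/s4z.png',cv2.resize(im[q[1]-60:q[1]+40,q[0]-60:q[0]+60],None,fx=5,fy=5,interpolation=cv2.INTER_CUBIC))
E
```

```text
5.425 [0.55479267 0.24647111 0.24808906] 0.2855240650267739 [ 0.47111442 -0.25618203 -3.49281714]
wrist [[315.0, 218.9], [314.7, 243.7], [314.3, 276.4], [313.8, 319.7]]
scene [[433.4, 189.5], [435.9, 176.0], [438.2, 163.7], [440.3, 152.8]]
top [[206.0, 201.8], [202.7, 201.0], [199.6, 200.3], [196.9, 199.6]]
```

View pics/wrist4.png

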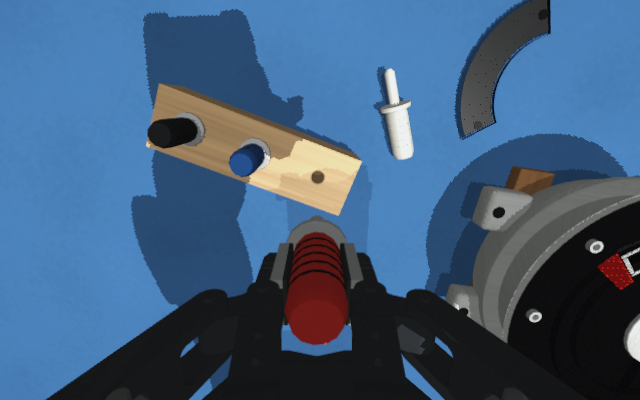

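View pics/s4z.png

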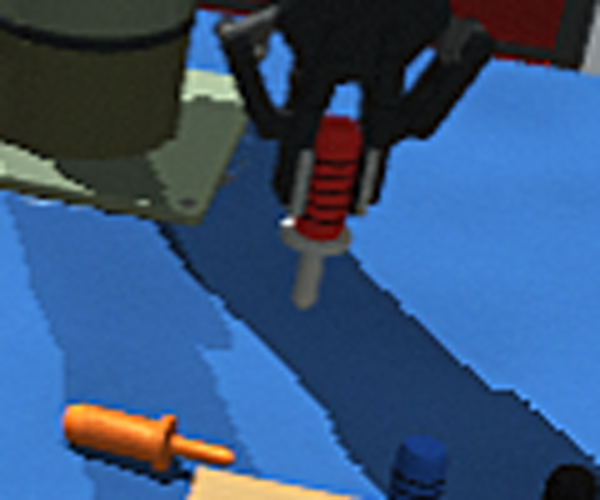

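The pin is gripped and its tip shows at about (317,217), within 2–3 px of the prediction. So the engine centre shifts to about (0.572,-0.111), which agrees with the top camera. Moving above the plain end.

Request:
move_arm(xyz=[[12,-45,0],[12,-50,0],[12,-50,0],[13,-50,0],[13,-50,0]], yaw=[0,0,0,0,0])

```text
t: 6.2
ee_pos: [0.6164, -0.0003, 0.2452]
ee_rot: [[0.911, 0.413, -0.002], [0.413, -0.911, 0.0], [-0.001, -0.001, -1.0]]
wrist_force: [0.3, -0.0, -2.7]
finger_gap: 0.287
```

Request:
move_arm(xyz=[[13,-50,0],[13,-50,0],[12,-47,0],[0,0,0],[0,0,0]], yaw=[0,0,0,0,0])

```text
t: 6.82
ee_pos: [0.6542, -0.1451, 0.2452]
ee_rot: [[0.911, 0.413, -0.002], [0.413, -0.911, 0.001], [-0.001, -0.002, -1.0]]
wrist_force: [-0.3, 0.9, -2.9]
finger_gap: 0.286
```

```bash
cat > look.py <<'E'
from h import *
import sys,pickle
i=sys.argv[1]
s=monitor.observe();pickle.dump(s,open(f'w{i}.pkl','wb'))
for n in ('wrist','scene','top'):
    cv2.imwrite(f'pics/{n}{i}.png',imaging.snapshot(n))
print(s['t'],s['ee_pos'],s['finger_gap'],s['wrist_force'])
T=s['ee_pos']+[0,0,-.0567]
for n in('wrist','scene','top'):
    print(n,proj(cam(n,s),[T,T+[0,0,.04],T+[0,0,.075],T+[0,0,.105]]).round(1).tolist())
a=cv2.imread(f'pics/wrist{i}.png')[80:300,180:460];b=cv2.imread(f'pics/scene{i}.png')[110:240,220:380]
a=cv2.resize(a,None,fx=2.4,fy=2.4,interpolation=cv2.INTER_CUBIC)
b=cv2.resize(b,None,fx=4.5,fy=4.5,interpolation=cv2.INTER_CUBIC)
cv2.imwrite(f'pics/wz{i}.png',a);cv2.imwrite(f'pics/sz{i}.png',b)
E
python3 look.py 5
```

```text
6.825 [ 0.6542107  -0.14511608  0.24521142] 0.28566467068412316 [-0.32305186  0.87470285 -2.8519221 ]
wrist [[315.1, 218.6], [314.8, 243.6], [314.3, 276.5], [313.7, 320.1]]
scene [[281.0, 176.9], [280.5, 163.8], [280.1, 151.9], [279.8, 141.4]]
top [[343.0, 164.5], [344.1, 162.5], [345.2, 160.6], [346.1, 158.9]]
```

View pics/wz5.png

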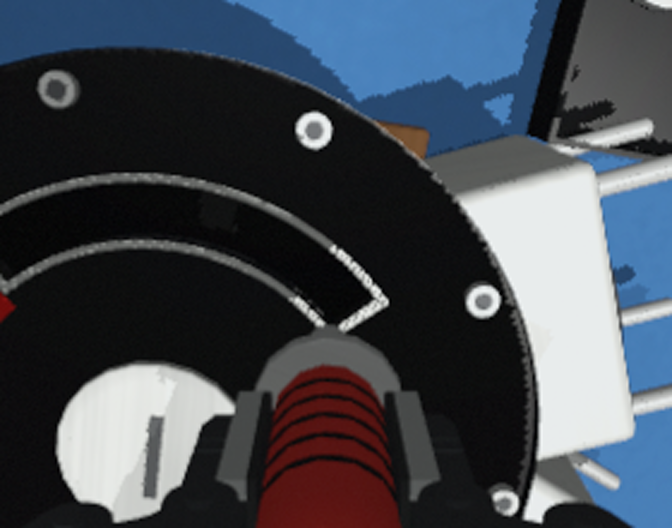

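View pics/sz5.png

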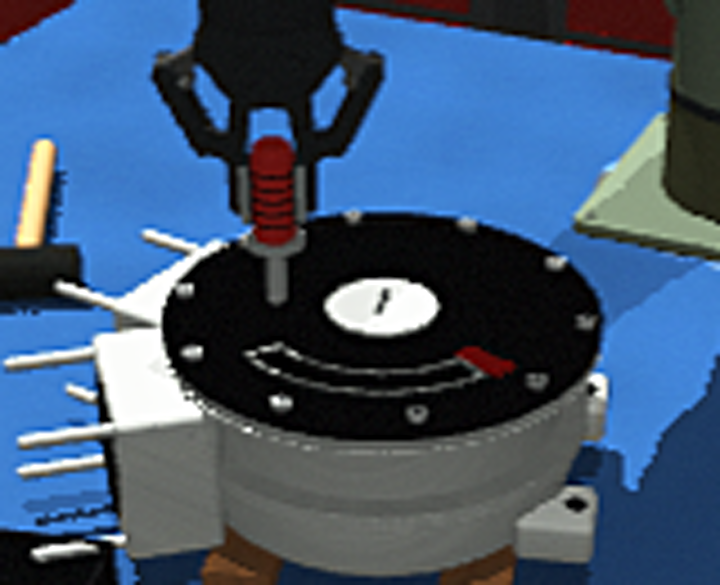

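```bash
cat > ov.py <<'E'
from h import *
import sys,pickle
i=sys.argv[1];cx,cy,yw=map(float,sys.argv[2:5])
s=pickle.load(open(f'w{i}.pkl','rb'))
def P(a,rr): a=np.radians(a+yw);return [cx+rr*np.cos(a),cy+rr*np.sin(a),.15]
for n,x0,y0,f in(('wrist',180,80,2.4),('scene',220,110,4.5)):
    q=proj(cam(n,s),[P(-45,.1),P(-45,.08),P(45,.1),P(45,.08),P(0,.1),P(0,.08)]); print(n,((q-[x0,y0])*f).round(0).tolist())
E
python3 ov.py 5 .572 -.1108 15.6
python3 - <<'E'
from h import *
import pickle
s=pickle.load(open('w5.pkl','rb'));C=cam('wrist',s)
print(plane(C,[(339.6,206.3),(319.6,216.7),(337.6,206.3),(317.6,216.7)],.15))
im=cv2.imread('pics/wrist5.png');cv2.imwrite('pics/wc5.png',cv2.resize(im[170:240,290:365],None,fx=8,fy=8,interpolation=cv2.INTER_CUBIC))
im=cv2.imread('pics/scene5.png');cv2.imwrite('pics/sc5.png',cv2.resize(im[160:215,260:345],None,fx=9,fy=9,interpolation=cv2.INTER_CUBIC))
E
```

```text
wrist [[369.0, 297.0], [323.0, 328.0], [-42.0, 236.0], [-1.0, 281.0], [174.0, 182.0], [169.0, 241.0]]
scene [[251.0, 354.0], [279.0, 345.0], [480.0, 373.0], [459.0, 359.0], [357.0, 388.0], [362.0, 371.0]]
[[ 0.65892331 -0.16522207  0.15      ]
 [ 0.64353281 -0.15386991  0.15      ]
 [ 0.65823057 -0.16369934  0.15      ]
 [ 0.64283191 -0.15232947  0.15      ]]
```

View pics/wc5.png

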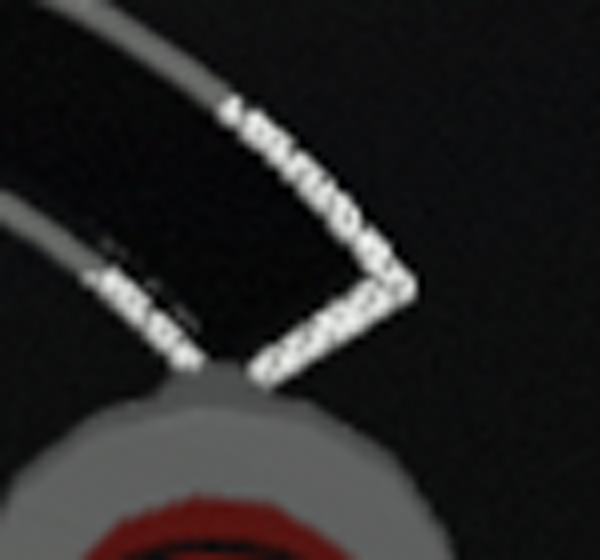

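View pics/sc5.png

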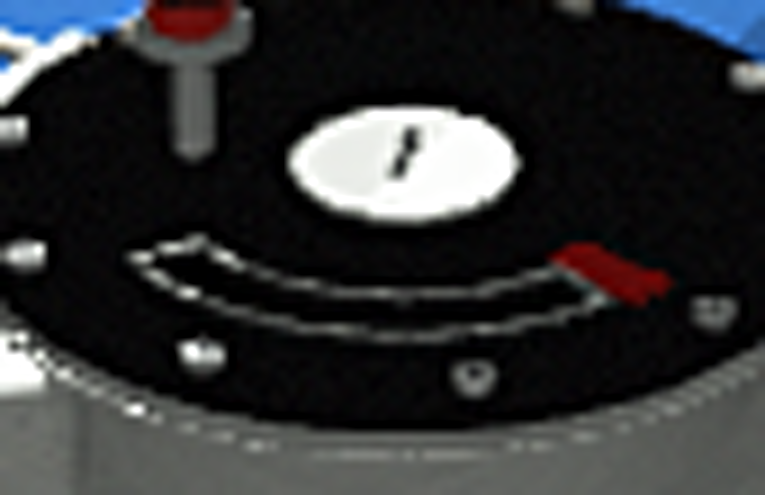

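My model's projection matches the window corners in both views: scene to within a pixel, wrist with a constant +2 px offset that the pin shows too. Descending through the plain end.

Request:
move_arm(xyz=[[1,0,-15],[0,0,-15],[0,0,-4],[0,0,0]], yaw=[0,0,0,0])

```text
t: 7.48
ee_pos: [0.6554, -0.1456, 0.212]
ee_rot: [[0.911, 0.413, -0.0], [0.413, -0.911, 0.0], [-0.0, -0.0, -1.0]]
wrist_force: [0.0, -0.2, -1.5]
finger_gap: 0.288
```

Request:
move_arm(xyz=[[0,0,-5],[0,0,-5],[0,0,-5],[0,0,0]], yaw=[0,0,0,0])

```text
t: 7.98
ee_pos: [0.6553, -0.1456, 0.1969]
ee_rot: [[0.911, 0.413, -0.001], [0.413, -0.911, 0.0], [-0.0, -0.0, -1.0]]
wrist_force: [-0.2, -1.1, -3.3]
finger_gap: 0.283
```

Request:
move_arm(xyz=[[0,0,-5],[0,0,-5],[0,0,-3],[0,0,0]], yaw=[0,0,0,0])

```text
t: 8.48
ee_pos: [0.6554, -0.1456, 0.184]
ee_rot: [[0.911, 0.413, -0.0], [0.413, -0.911, 0.0], [-0.0, -0.0, -1.0]]
wrist_force: [0.1, -0.0, -2.3]
finger_gap: 0.289
```

Request:
move_arm(xyz=[[0,0,-2],[0,0,-1],[0,0,-1],[0,0,0]], yaw=[0,0,0,0])

```text
t: 8.98
ee_pos: [0.6555, -0.1456, 0.1802]
ee_rot: [[0.911, 0.413, -0.0], [0.413, -0.911, 0.0], [-0.0, -0.0, -1.0]]
wrist_force: [-0.2, -0.8, -2.2]
finger_gap: 0.285
```

Request:
move_arm(xyz=[[0,0,-1],[0,0,0]], yaw=[0,0])

```text
t: 9.22
ee_pos: [0.6555, -0.1456, 0.1794]
ee_rot: [[0.911, 0.413, 0.0], [0.413, -0.911, 0.0], [0.0, 0.0, -1.0]]
wrist_force: [0.4, -0.4, -2.5]
finger_gap: 0.286
```

Request:
move_arm(xyz=[[0,0,-1],[0,0,0]], yaw=[0,0])

```text
t: 9.48
ee_pos: [0.6558, -0.1456, 0.1791]
ee_rot: [[0.911, 0.413, 0.001], [0.413, -0.911, -0.0], [0.001, 0.0, -1.0]]
wrist_force: [-2.0, 1.3, 8.5]
finger_gap: 0.281
```

Request:
move_arm(xyz=[[0,0,-1],[0,0,0]], yaw=[0,0])

```text
t: 9.72
ee_pos: [0.656, -0.1456, 0.1789]
ee_rot: [[0.911, 0.413, 0.002], [0.413, -0.911, -0.0], [0.002, 0.001, -1.0]]
wrist_force: [-4.0, 1.6, 18.2]
finger_gap: 0.287
```

Contact at TCP z 0.179 (tip 0.122, the rim), at roughly 10 N per mm. I'll ease off to about 10 N and slide. The first 30 mm or so holds no notch.

Request:
move_arm(xyz=[[0,0,1],[0.9,2.3,0],[0.8,2.2,0],[0.7,2.2,0]], yaw=[0,0,0,0])

```text
t: 10.22
ee_pos: [0.6582, -0.1399, 0.1791]
ee_rot: [[0.911, 0.412, 0.001], [0.412, -0.911, -0.002], [0.001, 0.002, -1.0]]
wrist_force: [-0.9, -3.1, 8.3]
finger_gap: 0.285
```

Request:
move_arm(xyz=[[0.7,2.2,0],[0.7,2.2,0],[0.6,2.2,0],[0.5,2.2,0]], yaw=[0,0,0,0])

```text
t: 10.72
ee_pos: [0.6607, -0.1311, 0.1791]
ee_rot: [[0.911, 0.412, 0.001], [0.412, -0.911, -0.002], [0.001, 0.002, -1.0]]
wrist_force: [-1.1, -3.8, 6.4]
finger_gap: 0.284
```

Request:
move_arm(xyz=[[0.3,2.2,0],[0.3,2.2,0],[0.2,2.2,0],[0.1,2,0]], yaw=[0,0,0,0])

```text
t: 11.22
ee_pos: [0.6617, -0.1224, 0.1791]
ee_rot: [[0.911, 0.413, 0.002], [0.413, -0.911, -0.002], [0.001, 0.002, -1.0]]
wrist_force: [-0.1, -3.5, 6.8]
finger_gap: 0.286
```

Request:
move_arm(xyz=[[0,1.2,0],[0,1.2,0],[0,1.2,0]], yaw=[0,0,0])

```text
t: 11.6
ee_pos: [0.6618, -0.1189, 0.1791]
ee_rot: [[0.911, 0.413, 0.002], [0.413, -0.911, -0.002], [0.001, 0.002, -1.0]]
wrist_force: [-0.4, -3.8, 7.4]
finger_gap: 0.284
```

Request:
move_arm(xyz=[[0,1.2,0],[0,1.2,0],[0,1.2,0],[0,1.2,0]], yaw=[0,0,0,0])

```text
t: 12.1
ee_pos: [0.6618, -0.1141, 0.1791]
ee_rot: [[0.911, 0.412, 0.002], [0.412, -0.911, -0.002], [0.001, 0.002, -1.0]]
wrist_force: [0.6, -3.3, 6.6]
finger_gap: 0.284
```

Request:
move_arm(xyz=[[0,1.2,0],[0,1.2,0],[0,1.2,0],[0,1.2,0]], yaw=[0,0,0,0])

```text
t: 12.6
ee_pos: [0.6618, -0.1093, 0.1791]
ee_rot: [[0.911, 0.412, 0.002], [0.412, -0.911, -0.002], [0.001, 0.002, -1.0]]
wrist_force: [0.3, -3.9, 7.0]
finger_gap: 0.287
```

Request:
move_arm(xyz=[[0,1.2,0],[-0.1,1.2,0],[-0.1,1.2,0],[-0.1,1.2,0]], yaw=[0,0,0,0])

```text
t: 13.1
ee_pos: [0.6615, -0.1044, 0.1791]
ee_rot: [[0.911, 0.413, 0.002], [0.413, -0.911, -0.001], [0.001, 0.002, -1.0]]
wrist_force: [-0.4, -3.0, 5.9]
finger_gap: 0.287
```

Request:
move_arm(xyz=[[-0.1,1.2,0],[-0.1,1.2,0],[-0.2,1.2,0],[-0.2,1.2,0]], yaw=[0,0,0,0])

```text
t: 13.6
ee_pos: [0.6601, -0.0983, 0.1778]
ee_rot: [[0.911, 0.413, -0.001], [0.413, -0.911, 0.001], [-0.001, -0.001, -1.0]]
wrist_force: [0.0, -0.6, -3.2]
finger_gap: 0.285
```

It dropped: z fell by 1.3 mm and Fz went to the pin's weight only. Stop and push home.

Request:
move_arm(xyz=[[0,0,-2],[0,0,-2],[0,0,0]], yaw=[0,0,0])

```text
t: 13.98
ee_pos: [0.6602, -0.0982, 0.1739]
ee_rot: [[0.911, 0.413, -0.001], [0.413, -0.911, 0.001], [-0.0, -0.001, -1.0]]
wrist_force: [0.1, 3.2, -3.6]
finger_gap: 0.285
```

Request:
move_arm(xyz=[[0,0,-2],[0,0,-2],[0,0,-2],[0,0,0]], yaw=[0,0,0,0])

```text
t: 14.48
ee_pos: [0.6604, -0.0981, 0.168]
ee_rot: [[0.911, 0.413, -0.0], [0.413, -0.911, 0.001], [0.0, -0.001, -1.0]]
wrist_force: [-0.3, 4.6, -3.8]
finger_gap: 0.284
```

Request:
move_arm(xyz=[[-0.1,1,0],[0,0,-1],[0,0,0]], yaw=[0,0,0])

```text
t: 14.85
ee_pos: [0.6603, -0.0979, 0.1674]
ee_rot: [[0.911, 0.413, 0.0], [0.413, -0.911, -0.0], [0.0, 0.0, -1.0]]
wrist_force: [-0.7, 2.6, 0.8]
finger_gap: 0.286
```

Request:
move_arm(xyz=[[0,0,-0.5],[0,0,-0.5],[0,0,0]], yaw=[0,0,0])

```text
t: 15.22
ee_pos: [0.6604, -0.0979, 0.1673]
ee_rot: [[0.911, 0.413, 0.001], [0.413, -0.911, -0.0], [0.001, 0.0, -1.0]]
wrist_force: [-4.6, 3.8, 13.6]
finger_gap: 0.287
```

```bash
python3 look.py 6; python3 ov.py 6 .572 -.1108 15.6
```

```text
15.225 [ 0.66043545 -0.0978863   0.16729691] 0.2870341010156463 [-4.62133699  3.79615213 13.63657034]
wrist [[315.0, 218.8], [314.7, 243.7], [314.4, 276.5], [313.9, 319.9]]
scene [[296.0, 205.9], [295.8, 193.6], [295.7, 182.4], [295.5, 172.5]]
top [[325.3, 166.3], [325.9, 164.5], [326.4, 162.8], [326.8, 161.2]]
wrist [[543.0, 487.0], [476.0, 527.0], [-17.0, 411.0], [39.0, 469.0], [284.0, 342.0], [273.0, 417.0]]
scene [[251.0, 354.0], [279.0, 345.0], [480.0, 373.0], [459.0, 359.0], [357.0, 388.0], [362.0, 371.0]]
```

View pics/sz6.png

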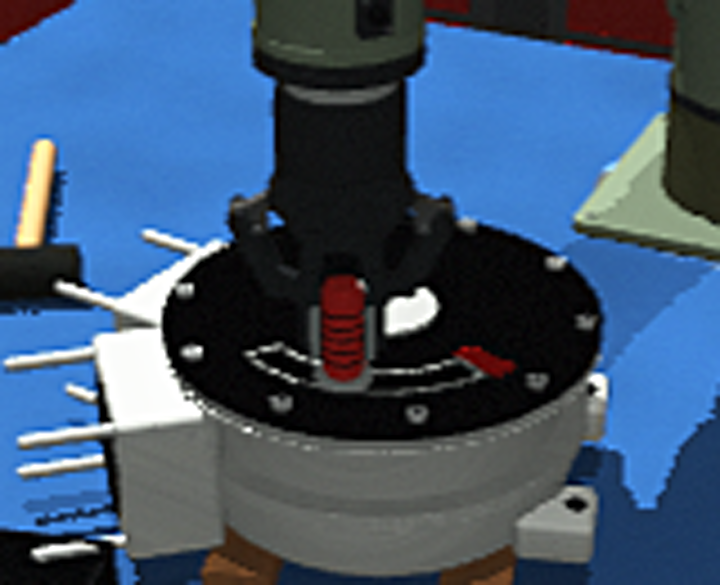

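View pics/wz6.png

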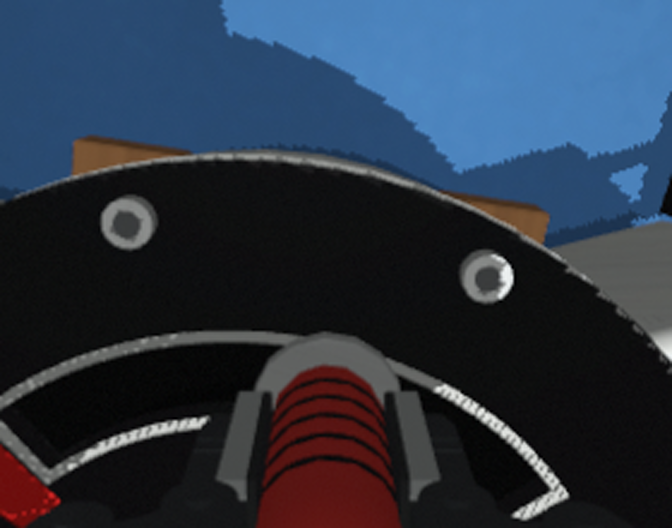

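The collar sits on the cover: z has dropped 11.8 mm since the rim and Fz is rising. Now swinging the flywheel.

Request:
move_arm(xyz=[[-0.3,1.5,0.6],[-0.5,3,0],[-0.7,3,0],[-0.8,3,0],[-0.9,2.9,0]], yaw=[0,0,0,0,0])

```text
t: 16.0
ee_pos: [0.6576, -0.0868, 0.1674]
ee_rot: [[0.911, 0.412, 0.002], [0.412, -0.911, -0.004], [0.0, 0.004, -1.0]]
wrist_force: [2.7, -10.9, 5.7]
finger_gap: 0.287
```

Request:
move_arm(xyz=[[-1,2.9,0],[-1.1,2.9,0],[-1.2,2.9,0],[-1.2,2.8,0],[-1.3,2.8,0]], yaw=[0,0,0,0,0])

```text
t: 16.62
ee_pos: [0.6518, -0.0726, 0.1674]
ee_rot: [[0.911, 0.412, 0.002], [0.412, -0.911, -0.004], [0.0, 0.004, -1.0]]
wrist_force: [2.4, -12.4, 4.4]
finger_gap: 0.283
```

Request:
move_arm(xyz=[[-1.5,2.7,0],[-1.6,2.7,0],[-1.7,2.6,0],[-1.8,2.6,0],[-1.9,2.5,0]], yaw=[0,0,0,0,0])

```text
t: 17.25
ee_pos: [0.6435, -0.0591, 0.1674]
ee_rot: [[0.911, 0.412, 0.003], [0.412, -0.911, -0.003], [0.001, 0.004, -1.0]]
wrist_force: [4.5, -10.2, 4.0]
finger_gap: 0.284
```

Request:
move_arm(xyz=[[-1.8,2.7,0],[-1.9,2.6,0],[-2,2.5,0],[-2.1,2.4,0],[-2.2,2.3,0]], yaw=[0,0,0,0,0])

```text
t: 17.88
ee_pos: [0.6338, -0.0464, 0.1674]
ee_rot: [[0.911, 0.412, 0.003], [0.412, -0.911, -0.003], [0.002, 0.004, -1.0]]
wrist_force: [5.7, -9.0, 3.3]
finger_gap: 0.282
```

Request:
move_arm(xyz=[[-2.2,2,0],[-2.2,1.9,0],[-1.5,1.2,0]], yaw=[0,0,0])

```text
t: 18.25
ee_pos: [0.628, -0.041, 0.1675]
ee_rot: [[0.911, 0.412, 0.003], [0.412, -0.911, -0.003], [0.002, 0.004, -1.0]]
wrist_force: [6.1, -8.9, 3.2]
finger_gap: 0.286
```

Request:
move_arm(xyz=[[-1.2,1,0],[-1.2,0.9,0],[-1.2,0.9,0],[-1.2,0.9,0]], yaw=[0,0,0,0])

```text
t: 18.75
ee_pos: [0.6234, -0.0373, 0.1675]
ee_rot: [[0.911, 0.412, 0.004], [0.412, -0.911, -0.002], [0.002, 0.004, -1.0]]
wrist_force: [7.9, -7.4, 2.5]
finger_gap: 0.286
```

Request:
move_arm(xyz=[[-1,0.7,0],[-1,0.7,0],[0,0,0]], yaw=[0,0,0])

```text
t: 19.12
ee_pos: [0.622, -0.0364, 0.1676]
ee_rot: [[0.911, 0.412, 0.005], [0.412, -0.911, -0.003], [0.004, 0.005, -1.0]]
wrist_force: [12.1, -10.2, 0.8]
finger_gap: 0.285
```

Force is rising to 16 N at angle 56.1° (expected stop 56.8°), so the pin is at the red end. I'll relieve the side load, press down and check.

Request:
move_arm(xyz=[[-0.4,0.3,0],[0,0,0],[0.8,-0.6,-0.6],[0.8,-0.6,-0.4],[0,0,0]], yaw=[0,0,0,0,0])

```text
t: 19.75
ee_pos: [0.6225, -0.0365, 0.1673]
ee_rot: [[0.911, 0.412, 0.004], [0.412, -0.911, -0.002], [0.003, 0.003, -1.0]]
wrist_force: [1.4, -5.8, 17.7]
finger_gap: 0.286
```

```bash
python3 look.py 7; python3 ov.py 7 .572 -.1108 15.6
```

```text
19.75 [ 0.6225481  -0.03653202  0.167326  ] 0.28601465240693175 [ 1.36710231 -5.75445933 17.73325928]
wrist [[314.7, 218.9], [314.6, 243.8], [314.5, 276.4], [314.3, 319.7]]
scene [[321.7, 204.1], [322.0, 191.9], [322.3, 180.8], [322.5, 170.9]]
top [[305.3, 179.1], [305.3, 177.7], [305.2, 176.3], [305.1, 175.1]]
wrist [[830.0, 455.0], [758.0, 496.0], [272.0, 377.0], [321.0, 436.0], [587.0, 306.0], [566.0, 383.0]]
scene [[251.0, 354.0], [279.0, 345.0], [480.0, 373.0], [459.0, 359.0], [357.0, 388.0], [362.0, 371.0]]
```

View pics/sz7.png

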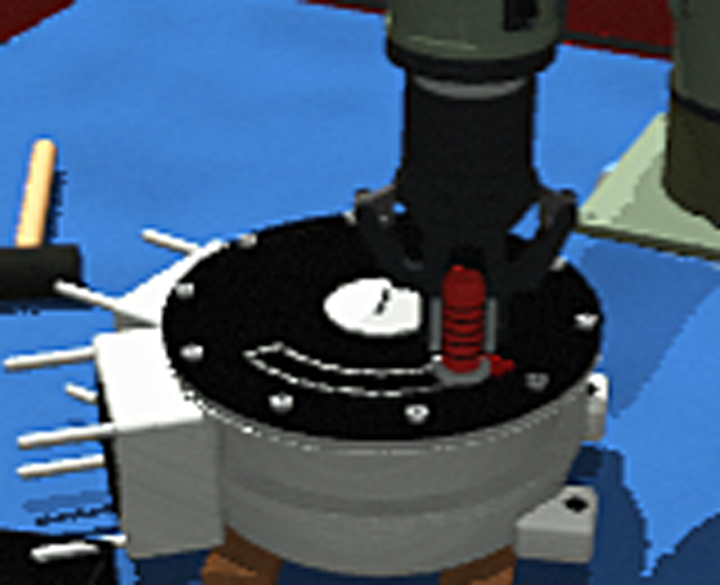

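View pics/wz7.png

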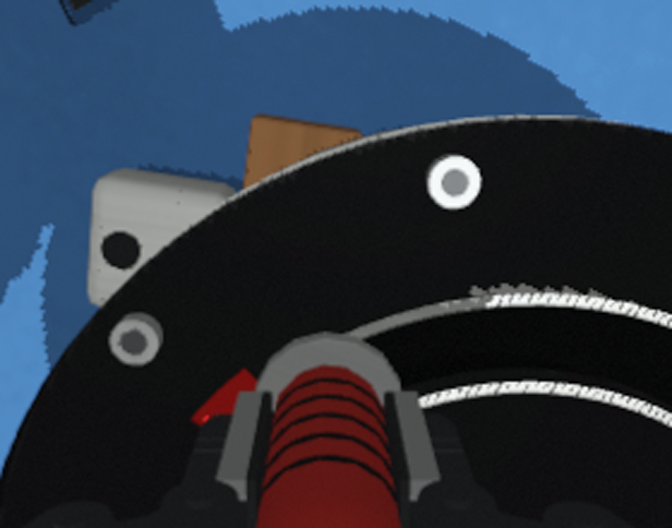

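The pin stands against the red mark with its collar flat on the cover. Releasing.

Request:
move_arm(xyz=[[0,0,0.8],[0,-0.3,0]], yaw=[0,0])

```text
t: 20.15
ee_pos: [0.6224, -0.0366, 0.1674]
ee_rot: [[0.911, 0.412, 0.003], [0.412, -0.911, -0.002], [0.002, 0.003, -1.0]]
wrist_force: [5.0, -4.5, 6.2]
finger_gap: 0.283
```

Request:
move_arm(xyz=[[0,0,0],[0,0,0],[0,0,0],[0,0,0]], yaw=[0,0,0,0], gripper=-0.3)

```text
t: 20.65
ee_pos: [0.6212, -0.0353, 0.1666]
ee_rot: [[0.911, 0.413, -0.0], [0.413, -0.911, 0.0], [-0.0, -0.0, -1.0]]
wrist_force: [-0.5, -0.1, -0.4]
finger_gap: 0.647
```

Request:
move_arm(xyz=[[0,0,10],[0,0,25],[0,0,35],[0,0,40],[0,0,0]], yaw=[0,0,0,0,0])

```text
t: 21.28
ee_pos: [0.6221, -0.0355, 0.28]
ee_rot: [[0.911, 0.413, 0.005], [0.413, -0.911, -0.0], [0.004, 0.002, -1.0]]
wrist_force: [0.8, 0.1, -1.1]
finger_gap: 0.648
```

```bash
python3 look.py 8; python3 ov.py 8 .572 -.1108 15.6
```

```text
21.275 [ 0.62214961 -0.0354825   0.27995813] 0.6475418053474187 [ 0.75349035  0.05199501 -1.08599625]
wrist [[314.8, 219.0], [314.7, 243.8], [314.4, 276.4], [314.1, 319.5]]
scene [[323.0, 168.4], [323.4, 154.8], [323.7, 142.4], [324.0, 131.5]]
top [[304.7, 175.0], [304.6, 173.2], [304.5, 171.6], [304.4, 170.2]]
wrist [[645.0, 309.0], [602.0, 336.0], [296.0, 257.0], [326.0, 296.0], [489.0, 211.0], [477.0, 261.0]]
scene [[251.0, 354.0], [279.0, 345.0], [480.0, 373.0], [459.0, 359.0], [357.0, 388.0], [362.0, 371.0]]
```

View pics/sz8.png

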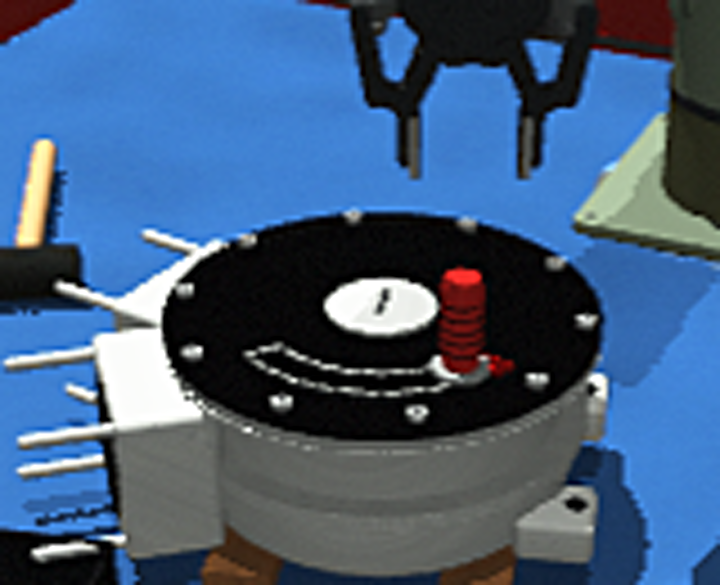

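View pics/wrist8.png

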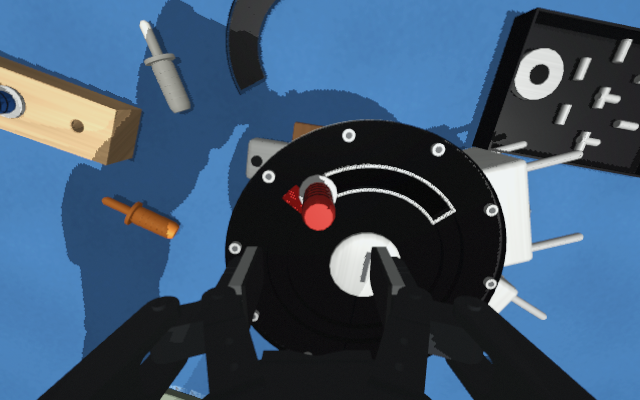

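The released pin stands upright in both views, collar on the cover and against the red mark. My position estimate puts it about 1.6 mm from the computed red end. Handing in.

```bash
python3 - <<'E'
from h import *
r.hand_in(); print(monitor.observe()['t'])
E
```

```text
the job is handed in; nothing more can be done
the job is handed in; nothing more can be done
```

The locking pin is standing home in the notch at the red-marked end of the window, released, and the job is handed in; the arm finished at about 21.3 s. No verdict was reported.

- **Rim contact:** I set the pin through the plain end and felt the rim at tip z ≈ 0.122 m. That was about 5 mm from where the pin would touch that end.
- **Finding the notch:** I slid it towards the red mark pressing about 10 N, with about 3–4 N of drag. It dropped into the notch about 34° along the window, then I pushed it home, 11.8 mm below its height on the rim.
- **Swinging the flywheel:** It took about 10–13 N at the window. The force rose to 16 N at the red end, at 56.1° against a computed stop of 56.8°.

**Last checks:**
- The scene and wrist pictures show the pin upright, with its collar on the cover against the red mark.
- The last gripper position before release was about 1.6 mm from the computed red-end position.
- The blue tool, mallet, plate and the two look-alikes appear untouched where visible. The black tool and most of the block were out of the last pictures I viewed.
- The wrist camera disagreed by a steady 2 px (about 2 mm); I corrected for it using the gripped pin and the top view.
- I did not measure the flywheel directly; that it turned only after the pin was home is inferred from the forces and the pin's travel.

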